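# Bring the bearing ball to the loading chute on its stemmed dish

## Task

Take the stemmed metal dish by the block on top of its arch and pull it straight up out of its wooden stand, with the loose steel ball riding in it. Carry it level and turn it about a quarter turn, the ball staying in the middle of the dish, until the spout points along the loading chute towards the bearing, with the spout's tip centred just inside the chute's open end as seen from above and a finger's breadth (about 15 mm) above its side walls. Finish still holding the dish there, level, still and touching nothing else, and leave the small things on the desk alone.

Things in the scene. Friction and masses are not known exactly. Their poses are not given: they have to be found in the camera images.
- dish_grip (a point): Centre of the wooden grip block on the dish's arch; grasp here from above, fingers closing along x. Block 14 mm (x) by 44 (y) by 26 high. Axes are the dish's: +x the way the spout points, z up. The dish (dark metal, 92 mm across, 240 g) has its underside 83 mm below; a 10 mm square stem runs 54 mm further down. The arch's 6 mm bars rise from the dish's +y and -y rims
- dish_center (a point): Lowest point of the dish's hollow, at its middle, 77 mm straight below dish_grip; the hollow is a shallow cone rising outward at 8 degrees to a radius of 42 mm, with a 5 mm rim all round, open at the spout. Axes are the dish's
- dish_lip (a point): Tip of the 26 mm wide spout, at its underside: 74.5 mm ahead (+x) of the dish's middle, 74 mm below dish_grip. Axes are the dish's
- ball_center (a point): Centre of the loose steel ball, 16 mm across, 17 g, that starts at rest in the middle of the dish
- dish_holder (a point): Centre of the top face of the fixed wooden stand, 60 x 60 x 75 mm high, that the dish's foot rests on; a 15 mm square socket, 66 mm deep, takes the stem and keeps the dish from turning freely until the stem is out. Lift at least 60 mm to clear it
- bearing_stand: Fixed bearing stand; origin under its middle, on the axis of the upright steel bearing (48 mm across, 97 mm high). Base 100 x 90 x 12 mm. An aluminium U-shaped chute, 40 mm wide outside, 34 inside, runs on top from its open end at x = -76 mm to the bearing; +x is the way a ball runs along it to the bearing. Its side walls are the highest part, 110 mm above the desk
- chute_entry (a point): Point for the spout's tip to be above: on the chute's centre line, 10 mm in from its open end (x = -66 mm in the stand's frame), level with the tops of the side walls (110 mm above the desk). Axes are the stand's: +x along the chute towards the bearing
- coaster: White ceramic coaster, 96 mm across, 7 mm thick, loose; origin at the centre of its underside. Leave alone
- headshell_a: Small headshell with cartridge, 55 x 18 x 18 mm, lying on the coaster, loose; origin under its middle. Leave alone
- headshell_b: The same kind of headshell, lying on the desk by itself, loose; origin under its middle. Leave alone
- screwdriver: Small screwdriver, 130 mm long, lying on the desk near the robot, loose; origin under its middle. Leave alone
- gauge: Small steel balance-beam gauge, 120 mm long, 28 mm high, loose; origin at the centre of its underside. Leave alone
Things that resemble listed ones, but are neither listed nor needed, are in the scene too. Leave any blue, orange or yellow look-alike of the part that bears dish_grip alone.

How it is judged (in metres and radians):
On the way:
1. the dish has been pulled out of its stand, ball aboard, its stem clear of the socket (z of dish_center in the frame of dish_holder above 0.062 m and distance between ball_center and dish_center below 0.025 m), for 0.1 s.
At the end, for the whole second after the job is handed in: Fingers hold the dish at rest, within 5 degrees of level, off the stand; spout tip within 14 mm sideways of the chute entry and 4 to 32 mm above it, pointing along the chute to the bearing within 9 degrees; ball centre within 15 mm of the hollow's lowest point (8 mm when centred) (horizontal distance between dish_lip and chute_entry below 0.014 m and z of dish_lip in the frame of chute_entry between 0.004 and 0.032 m and angle between the x axis of dish_grip and the x axis of bearing_stand, either way round below 0.16 rad and x of dish_center in the frame of chute_entry below -0.05 m and angle between dish_grip's own z axis and vertical below 0.09 rad and distance between ball_center and dish_center below 0.015 m and linear speed of dish below 0.02 m/s and contact force between dish and the fingers above 1 N and contact force between dish and bearing_stand below 0.1 N); the arm keeps its last pose, push and grip.
It fails at once if the ball strayed more than 20 mm from the middle of the dish (distance between ball_center and dish_center above 0.0225 m).
It fails at once if the dish was tilted more than 10 degrees (angle between dish_grip's own z axis and vertical above 0.175 rad).
It fails at once if a bystander was moved (distance of any of coaster, headshell_a, headshell_b, gauge, screwdriver from where it was at the start of the episode above 0.015 m).
It also fails if it takes over 48 s, if anything falls off the work surface, if the arm or the gripper's body presses on something with over 40 N, if the wrist force passes 120 N, or if a joint passes its speed limit or range.

## Robot

A 6-joint arm with a two-finger parallel gripper is mounted at the origin on the work surface. World frame = base frame: x ahead of the robot, y to its left, z up, the work surface at z = 0. Lengths are in mm, angles in rad, forces in N, time in s.
With the tool pointing down it reaches from about 325 to 875 mm from the base axis. Payload 4.4 kg.
Tool frame: the origin (TCP) lies on the centre line of the jaws, within the pads' length; the fingertips stand ahead of it and the grasp point (between the pads) lies 6 mm ahead of it (ctrl.tcp_to_tips is the z of the fingertips in the tool frame, in mm); z points along the fingers, y is the line along which they close (so a half turn about z gives the same grasp; the last joint's range is limited). The gripper opens to 85 mm and grips with 20 to 120 N. Pads are 22 mm wide; open, the fingers measure 114 mm over their backs; the gripper's body (76 mm by 85 mm) begins 54 mm behind the grasp point. The pads swing forward as they close: fully open they stand 13 mm farther back than shut.
Start: joints at [1.016, 0.207, 1.542, -0, 1.393, -0.15], TCP at [226.465, 528.527, 256.282] pointing down, gripper open.
Joint ranges: [-2.73, 2.73], [-0.86, 2.22], [0.23, 2.46], [-1.11, 4.25], [0.08, 2.63], [-2.82, 2.82]. Speed limits (rad/s): [2.79, 2.79, 3.14, 3.14, 3.14, 3.14].

## Interface

Orientations are given as a 3x3 rotation matrix whose columns are the frame's x, y, z axes.
In Python, from plant import ctrl, sensors, optics gives the robot as it stands. Calls block until the motion is done:
- ctrl.move_ptp(position, orientation): joint-space move of the TCP to a pose.
- ctrl.move_l(position, rot=None, vel=150, threshold=None): straight line of the TCP; rot=None keeps the orientation; vel is the mean speed in mm/s. With threshold (N) it stops when the force on the tool has changed by that much, and returns True; else False.
- ctrl.set_joints(angles): joint-space move.
- ctrl.gripper_to(opening, force=None): finger opening in mm; force is the grip in N (None keeps the last); returns when the fingers have stopped.
- ctrl.hold(seconds).
- ctrl.solve_ik(position, orientation): joint angles nearest the present ones, or None.
- sensors.read_state(): the state.
- optics.grab_frame(name): name is "scene" or "side" or "wrist"; returns (picture, depth): 400x640x3 uint8, red, green, blue; 400x640 float32, mm along the optical axis (not along the pixel's ray), 0 where there is no reading.
- optics.camera_params(name): a dict with "mtx" (3x3 intrinsics, pixels), "R" (3x3) and "t" (3): a world point X has camera coordinates R X + t; the wrist camera has in their place "T_tool_cam" (4x4, takes a point from camera to tool coordinates, whose origin is the TCP and whose axes are the flange's). Camera axes: x right, y down, z forward; pixel columns grow to the right and rows downward; lengths in mm; the calibration is good to about 2 mm. A picture is of the moment at which its call begins: read the wrist's pose just before it. camera_params takes no time and is no camera call.
A pose or a line that the arm cannot do raises ctrl.MotionError and nothing moves.
- ctrl.finish_job(): hands the job in; it is judged then, once.
The state is a dict: "t": time; "q": joint angles; "qvel": joint speeds; "tau": joint torques, N m; "eef_pos": TCP position; "eef_rot": TCP orientation; "force": force on the tool from outside, world axes, zero at the start; "wrist_torque": the same for the moment, N m; "grip_width": finger opening in mm; "grasp_force": force on a finger pad.
Only numpy, scipy, OpenCV 4.12 (cv2) and the standard library are available. Lean on these libraries where they do the work, as an engineer would, in place of code of your own. Each camera call takes 0.05 s, during which the arm holds its last target. There are 200 camera calls.

## Working session

There is one attempt and no reset: what is moved stays moved. The work goes in short steps, each a Python script; the robot and the scene stay as the last script left them, time stands still between calls to the robot, and variables do not carry over. Pictures are saved under pics/ and viewed, at most 10 in all, crops included, and the job is handed in when it is done.

```bash
mkdir -p pics; cat > h.py <<'E'
import numpy as np, cv2
from plant import ctrl, sensors, optics
def save(name,fn):
    p,d=optics.grab_frame(name); cv2.imwrite('pics/%s.png'%fn,p[:,:,::-1]); np.savez('pics/%s.npz'%fn,p=p,d=d); return p,d
def pts(name,d,uv=None):
    "world points for all pixels from depth"
    c=optics.camera_params(name); v,u=np.mgrid[:d.shape[0],:d.shape[1]]
    r=np.stack([u,v,np.ones_like(u)],-1)@np.linalg.inv(c['mtx']).T
    return (r*d[...,None]-c['t'])@c['R']
def ray(name,uv,z):
    c=optics.camera_params(name); r=c['R'].T@np.linalg.inv(c['mtx'])@np.array([uv[0],uv[1],1.]); o=-c['R'].T@c['t']
    return o+r*(z-o[2])/r[2]
E
python3 - <<'E'
from h import *
for n in('scene','side'):
    save(n,n+'0'); c=optics.camera_params(n); print(n,(-c['R'].T@c['t']).round(), c['R'][2].round(2))
print(sensors.read_state()['t'],ctrl.tcp_to_tips)
E
```

```text
scene [808. 367. 683.] [-0.39 -0.52 -0.76]
side [ 395. -781.  552.] [ 0.18  0.86 -0.47]
0.1 25.0
```

View pics/scene0.png

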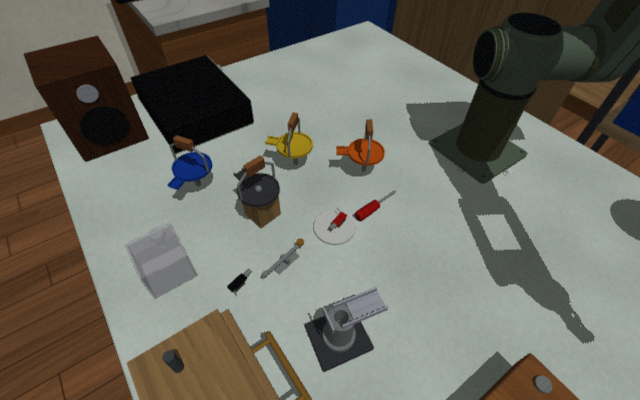

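View pics/side0.png

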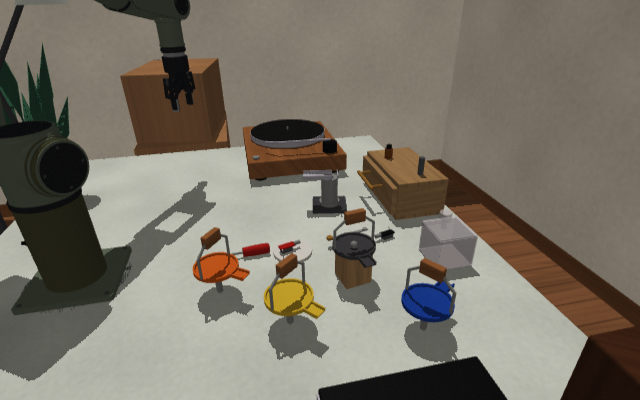

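Scene: dark dish at about (258,188), its block at (254,163), spout to the upper left; chute from the bearing (340,318) to its open end at about (385,298). Side: block at (354,216), spout at (368,258). Next I measure with depth.

```bash
python3 - <<'E'
from h import *
def box(P): 
    r=cv2.minAreaRect(P[:,:2].astype(np.float32)); return np.round(r[0],1),np.round(r[1],1),round(r[2],1),cv2.boxPoints(r).round(1).tolist()
for n,(u0,v0,u1,v1),(cu0,cv0,cu1,cv1) in (('scene',(232,148,290,215),(300,270,400,370)),('side',(325,205,395,270),(295,160,350,215))):
    f=np.load(f'pics/{n}0.npz'); p,d=f['p'].astype(int),f['d']; W=pts(n,d)
    hsv=cv2.cvtColor(f['p'],cv2.COLOR_RGB2HSV)
    m=np.zeros(d.shape,bool); m[v0:v1,u0:u1]=1; m&=d>0
    g=m&(W[...,2]>140)&(W[...,2]<185)&(hsv[...,1]>100)
    print(n,'block',g.sum(),np.percentile(W[g],[2,50,98],axis=0).round(1).tolist(),box(W[g]))
    t=g&(W[...,2]>np.percentile(W[g][:,2],98)-4); print(' top',t.sum(),box(W[t]))
    di=m&(W[...,2]>70)&(W[...,2]<96)&(hsv[...,1]<90)
    P=W[di]; print(' dish',di.sum(),box(P), np.percentile(P,[1,99],axis=0).round(1).tolist())
    c=P[:,:2].mean(0); r=np.linalg.norm(P[:,:2]-c,axis=1); k=np.argsort(-r)[:12]; print(' far',P[k].mean(0).round(1),r[k].mean())
    st=m&(W[...,2]>10)&(W[...,2]<66)&(hsv[...,1]>80); print(' stand',st.sum(),np.percentile(W[st],[1,99],axis=0).round(1).tolist() if st.sum() else 0)
    m=np.zeros(d.shape,bool); m[cv0:cv1,cu0:cu1]=1; m&=d>0
    ch=m&(W[...,2]>99)&(W[...,2]<120); print(' chute',ch.sum(),box(W[ch]),np.percentile(W[ch][:,2],[5,50,98]).round(1))
    wl=ch&(W[...,2]>107); print(' walls',wl.sum(),box(W[wl]))
    ba=m&(W[...,2]>6)&(W[...,2]<16); print(' base',ba.sum(),box(W[ba]))
s=cv2.imread('pics/scene0.png'); a=cv2.resize(s[145:235,215:305],(400,400),interpolation=2); b=cv2.resize(s[280:370,300:390],(400,400),interpolation=2)
cv2.imwrite('pics/crop0.png',np.hstack([a,b]))
E
```

```text
scene block 252 [[585.9, -145.1, 149.2], [608.1, -134.2, 166.6], [627.5, -129.6, 172.6]] (array([ 606.5, -138.4]), array([44.1, 14.3]), 8.7, [[583.7000122070312, -134.6999969482422], [585.9000244140625, -148.8000030517578], [629.4000244140625, -142.10000610351562], [627.2000122070312, -128.0]])
 top 108 (array([ 606.9, -138.5]), array([42.1, 13.8]), 10.4, [[585.0, -135.5], [587.5, -149.10000610351562], [628.9000244140625, -141.5], [626.4000244140625, -127.9000015258789]])
 dish 1157 (array([ 583.9, -178.9]), array([181.8, 110.6]), 47.9, [[481.8999938964844, -209.39999389648438], [564.0, -283.5], [685.7999877929688, -148.5], [603.7999877929688, -74.4000015258789]]) [[485.5, -210.6, 80.9], [650.6, -94.9, 94.7]]
 far [ 483.8 -209.8   83.7] 137.46857605675817
 stand 382 [[474.0, -249.3, 12.2], [639.8, -105.1, 65.5]]
 chute 991 (array([609.3, 199.7]), array([ 42. , 101.5]), 78.4, [[555.4000244140625, 189.3000030517578], [654.7999877929688, 168.8000030517578], [663.2999877929688, 210.0], [563.7999877929688, 230.5]]) [ 99.3 101.2 111.4]
 walls 272 (array([609.6, 199.1]), array([ 40.9, 100.6
[... 1129 characters left out ...]
nd 392 [[570.1, -177.0, 16.6], [788.3, 112.8, 65.1]]
 chute 264 (array([607.6, 196.4]), array([46.6, 99.6]), 80.9, [[554.7000122070312, 181.1999969482422], [653.0999755859375, 165.5], [660.4000244140625, 211.60000610351562], [562.0999755859375, 227.1999969482422]]) [ 99.4 104.8 110.8]
 walls 97 (array([607.7, 196. ]), array([44.6, 99. ]), 80.5, [[555.2000122070312, 182.1999969482422], [652.9000244140625, 165.89999389648438], [660.2000122070312, 209.8000030517578], [562.5, 226.10000610351562]])
 base 349 (array([654.1, 290.3]), array([301.8,  97.9]), 78.3, [[575.5999755859375, 152.5], [671.4000244140625, 132.6999969482422], [732.5999755859375, 428.20001220703125], [636.7000122070312, 448.0]])
```

View pics/crop0.png

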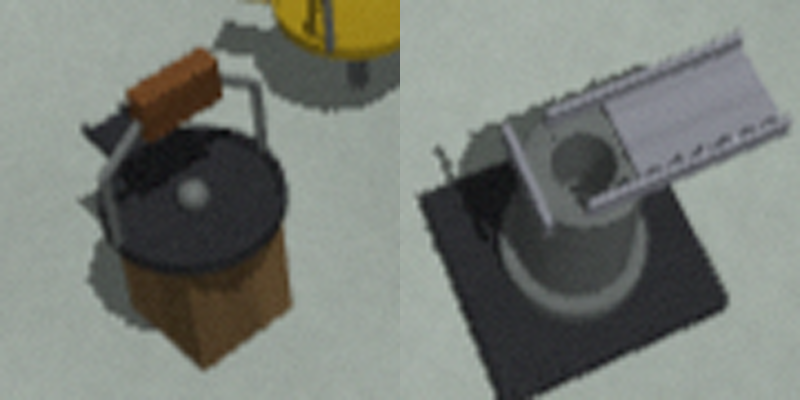

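Crop: the ball is mid-dish with the spout pointing to the upper left, and the chute opens to the upper right, towards the robot. I estimate the chute yaw at -12° and the dish yaw at about -83°. I'll choose the wrist branch, move above the block, and refine with the wrist camera.

```bash
cat >> h.py <<'E'
def rot(yaw,s=1):
    "tool down, tool y along s*(dish x at yaw deg)"
    a=np.radians(yaw); y=s*np.array([np.cos(a),np.sin(a),0]); z=np.array([0,0,-1.]); return np.stack([np.cross(y,z),y,z],1)
E
python3 - <<'E'
from h import *
f=np.load('pics/scene0.npz'); W=pts('scene',f['d']); hsv=cv2.cvtColor(f['p'],cv2.COLOR_RGB2HSV)
for n,(u0,v0,u1,v1) in dict(yellow=(262,105,318,172),orange=(332,115,390,175),blue=(165,130,218,200)).items():
    w=W[v0:v1,u0:u1].reshape(-1,3); w=w[w[:,2]>30]; print(n,np.percentile(w,[1,99],axis=0).round().tolist())
for s in(1,-1):
    for p,y in(((605,-142,340),-83),((605,-142,164),-83),((605,-142,264),-12),((497,222.7,205),-12)):
        q=ctrl.solve_ik(p,rot(y,s)); print(s,y,None if q is None else np.round(q,2))
s=min((1,-1),key=lambda s:abs(ctrl.solve_ik((497,222.7,205),rot(-12,s))[5]))
ctrl.move_ptp((605,-142,330),rot(-83,s))
st=sensors.read_state(); p,d=save('wrist','w1'); np.savez('pics/w1s.npz',pos=st['eef_pos'],R=st['eef_rot'],s=s); print(s,st['t'],st['eef_pos'])
E
```

```text
yellow [[408.0, -296.0, 60.0], [737.0, 202.0, 514.0]]
orange [[274.0, -166.0, 60.0], [808.0, 367.0, 683.0]]
blue [[598.0, -460.0, 32.0], [757.0, -265.0, 151.0]]
1 -83 [-0.37  0.26  1.31 -0.    1.58  1.08]
1 -83 [-0.37  0.39  1.51 -0.    1.25  1.08]
1 -12 [-0.37  0.3   1.41 -0.    1.43 -0.16]
1 -12 [ 0.26  0.19  1.67 -0.    1.28  0.47]
-1 -83 [-0.37  0.26  1.31 -0.    1.58 -2.06]
-1 -83 [-0.37  0.39  1.51 -0.    1.25 -2.06]
-1 -12 None
-1 -12 [ 0.26  0.19  1.67 -0.    1.28 -2.67]
1 2.825 [ 605.12535626 -140.93694259  329.91726993]
```

View pics/w1.png

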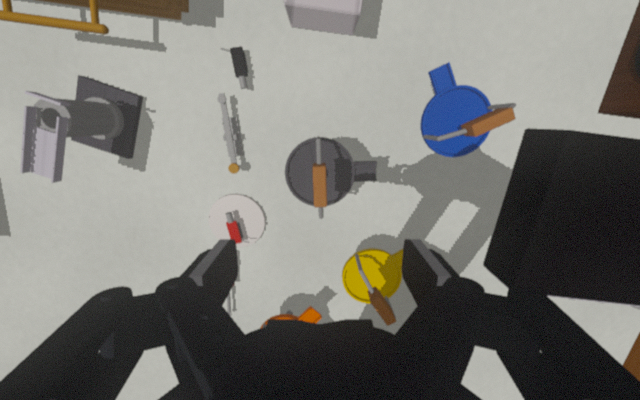

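Wrist view: block at about (320,186), dish at (320,172), spout to the right ending near (375,170). The yellow dish is clear at (372,275). The tool is nearly aligned.

```bash
cat >> h.py <<'E'
def wpts(d,pos,R):
    c=optics.camera_params('wrist'); T=c['T_tool_cam']; v,u=np.mgrid[:d.shape[0],:d.shape[1]]
    X=(np.stack([u,v,np.ones_like(u)],-1)@np.linalg.inv(c['mtx']).T)*d[...,None]
    return (X@T[:3,:3].T+T[:3,3])@R.T+pos
E
python3 - <<'E'
from h import *
f=np.load('pics/w1.npz'); s=np.load('pics/w1s.npz'); W=wpts(f['d'],s['pos'],s['R']); hsv=cv2.cvtColor(f['p'],cv2.COLOR_RGB2HSV); ok=f['d']>0
def sel(u0,v0,u1,v1,z0,z1,c=None):
    m=np.zeros(ok.shape,bool); m[v0:v1,u0:u1]=1; m&=ok&(W[...,2]>z0)&(W[...,2]<z1)
    if c is not None: m&=c
    return W[m]
def show(n,P):
    r=cv2.minAreaRect(P[:,:2].astype(np.float32)); b=cv2.boxPoints(r); print(n,len(P),'c',np.round(r[0],1),np.round(r[1],1),round(r[2],1),'z',np.percentile(P[:,2],[5,50,95]).round(1))
col=hsv[...,1]>100
show('block',sel(300,150,340,220,160,185,col))
D=sel(280,130,355,212,74,96); show('dish',D)
S=sel(355,150,385,190,70,100,~col); show('spout',S)
print('spout mean',S.mean(0).round(1))
show('yellowblk',sel(350,240,400,330,100,200)); show('yellowall',sel(335,240,404,330,40,200))
show('chute',sel(15,90,75,190,98,120)); show('walls',sel(15,90,75,190,106,120)); show('base',sel(60,70,150,165,8,16))
E
```

```text
block 537 c [ 606.6 -141.4] [42.7 13.4] 9.1 z [169.6 170.9 172.1]
dish 3136 c [ 607.5 -141.6] [91.3 91. ] 7.4 z [83.  85.9 92.1]
spout 437 c [ 615.3 -200.9] [26.2 27.7] 9.1 z [86.  87.5 92.9]
spout mean [ 615.3 -201.    88.4]
yellowblk 639 c [ 451.2 -241.3] [92.8 14.3] 41.2 z [115.5 148.1 150.7]
yellowall 3085 c [ 449.8 -242. ] [92.5 91.5] 7.3 z [ 61.7  65.6 149.9]
chute 2675 c [608.8 196.9] [ 42.9 102.1] 78.1 z [ 98.8 101.6 110.3]
walls 841 c [609.4 197. ] [ 42.2 101. ] 78.5 z [106.4 109.  110.9]
base 2387 c [634.  191.5] [ 91.2 100.4] 78.3 z [10.2 11.9 13.6]
```

Block at (607,-141.4) and dish yaw about -81.5°, both agreeing with the fixed cameras. Grasping now.

```bash
python3 - <<'E'
from h import *
R=rot(-81.5,1)
ctrl.gripper_to(40)
ctrl.move_l((607,-141.4,230),R,vel=120)
print(ctrl.move_l((607,-141.4,164),R,vel=50,threshold=8))
ctrl.gripper_to(5,force=50)
s=sensors.read_state(); print(s['t'],s['eef_pos'].round(1),s['grip_width'],s['grasp_force'],s['force'])
save('scene','s2'); a=cv2.imread('pics/s2.png')
cv2.imwrite('pics/s2c.png',cv2.resize(a[130:240,200:330],(780,600)[:2],interpolation=2))
E
```

```text
False
6.175 [ 607.2 -141.2  164.4] 14.04107257003818 49.346033334732056 [0.32759972 1.13954656 0.84561746]
```

View pics/s2c.png

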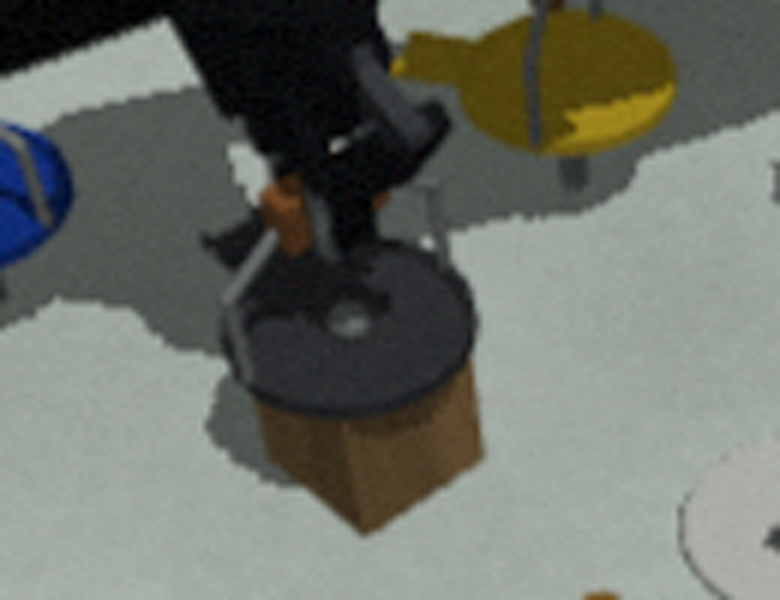

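Block gripped (14.0 mm), ball still in the middle. Next: lift, then carry and turn slowly.

```bash
python3 - <<'E'
from h import *
R=rot(-81.5,1)
def pr():
    s=sensors.read_state(); print(round(s['t'],2),s['eef_pos'].round(1),round(s['grip_width'],2),round(s['grasp_force'],1),s['force'].round(2)); return s
ctrl.move_l((607,-141.4,264),R,vel=40); pr()
save('side','lift')
g0=np.array((607,-141.4,264.)); 
a=np.radians(-11.8); u=np.array([np.cos(a),np.sin(a)]); base=np.array([634,192.2]); e=base-66*u; g=e-74.5*u; print('entry',e,'grip',g)
# stop 40 mm back from the chute for a check
gb=np.r_[g-40*u,264]
ctrl.move_l(gb,rot(-11.8,1),vel=60); s=pr()
p,d=save('wrist','w3'); np.savez('pics/w3s.npz',pos=s['eef_pos'],R=s['eef_rot'])
save('scene','s3')
a=cv2.imread('pics/s3.png');b=cv2.imread('pics/w3.png');l=cv2.imread('pics/lift.png')
h=lambda i:cv2.resize(i,(400,250),interpolation=3)
cv2.imwrite('pics/m3.png',np.vstack([np.hstack([cv2.resize(a[150:370,250:490],(400,300)),cv2.resize(l[130:310,270:450],(400,300))]),np.hstack([h(b),h(a)])]))
E
```

```text
8.88 [ 606.9 -141.4  263.8] 13.12 48.8 [ 0.65 -0.15 -2.13]
entry [569.39475234 205.69673942] grip [496.46913188 220.93169528]
15.73 [457.3 229.1 264. ] 13.29 48.8 [-0.08 -0.16 -3.51]
```

View pics/m3.png

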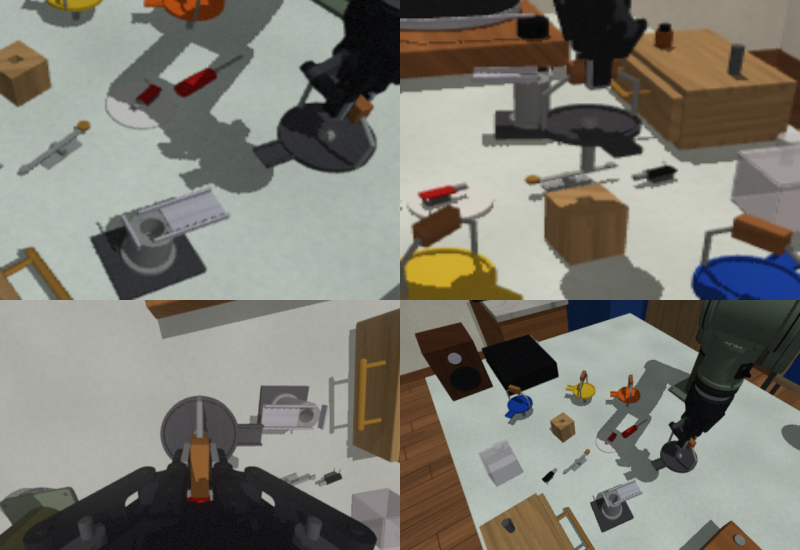

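The dish is out, level, the ball is in the middle, and the spout (wrist full image about (376-419,198-232)) points at the chute (about (419-512,165-208)). Next I measure the offset of the spout relative to the chute in this view.

```bash
cat > m.py <<'E'
from h import *
def meas(fn,ubox,vbox):
    f=np.load(f'pics/{fn}.npz'); s=np.load(f'pics/{fn}s.npz'); d=f['d']; W=wpts(d,s['pos'],s['R']); g=s['pos']-[0,0,6]
    a=np.radians(-11.8); u=np.array([np.cos(a),np.sin(a)]); n=np.array([-u[1],u[0]])
    z=W[...,2]-g[2]; L=np.stack([(W[...,:2]-g[:2])@u,(W[...,:2]-g[:2])@n],-1)
    ok=(d>0)&(z>-86)&(z<-60)&(L[...,0]>-50)&(L[...,0]<82)&(abs(L[...,1])<52)
    D=L[ok]; zz=z[ok]
    r=D[D[:,0]<35]; c,_=cv2.minEnclosingCircle(r.astype(np.float32)); print('dish centre rel grip',np.round(c,1),len(r))
    sp=D[(D[:,0]>52)]; print('spout tip',np.percentile(sp[:,0],[98,100]).round(1),'sides',np.percentile(sp[:,1],[1,99]).round(1),'z',np.median(zz[D[:,0]>52]).round(1))
    for lo in(52,58,64): q=D[(D[:,0]>lo)&(D[:,0]<lo+6)]; print('   mid',lo,np.percentile(q[:,1],[1,99]).round(1))
    rim=ok&(z>-75); 
    for nm,k in(('fwd',D[:,0]>25),('back',D[:,0]<-25),('left',D[:,1]>25),('right',D[:,1]<-25)): print('  z',nm,np.percentile(zz[k],[50,90]).round(1))
    w=W[(d>0)&(W[...,2]>105)&(W[...,2]<116)&(W[...,0]>540)&(W[...,0]<680)&(abs(W[...,1]-197)<60)]
    if len(w)>50:
        rr=cv2.minAreaRect(w[:,:2].astype(np.float32)); print('walls',len(w),np.round(rr[0],1),np.round(rr[1],1),round(rr[2],1), np.percentile(w[:,2],95).round(1)); c=np.array(rr[0]); al=(w[:,:2]-c)@u; print('open end along',np.percentile(al,[0,1]).round(1),'entry',(c+u*(np.percentile(al,.5)+10)).round(1))
E
python3 -c "
from m import *
meas('w3',0,0)"
```

```text
dish centre rel grip [-0.2 -1.2] 6937
spout tip [73.6 74.3] sides [-14.   11.4] z -71.0
   mid 52 [-13.9  11.3]
   mid 58 [-14.   11.4]
   mid 64 [-14.   11.3]
  z fwd [-71.3 -66.4]
  z back [-71.5 -66.4]
  z left [-71.3 -66.4]
  z right [-67.3 -66. ]
walls 903 [609.4 197.3] [ 40.6 101.8] 77.7 111.1
open end along [-50.9 -50.3] entry [569.7 205.6]
```

Level, heading aligned, lateral offset -1.3 mm. Final approach.

```bash
python3 - <<'E'
from m import *
a=np.radians(-11.8); u=np.array([np.cos(a),np.sin(a)]); n=np.array([-u[1],u[0]])
g=np.array([569.6,205.6])-74.3*u+1.3*n; R=rot(-11.8,1)
ctrl.move_l(np.r_[g,264],R,vel=40); ctrl.move_l(np.r_[g,205.5],R,vel=30); ctrl.hold(1)
s=sensors.read_state(); print(s['t'],s['eef_pos'].round(1),g,s['grip_width'],s['grasp_force'],s['force'].round(2),abs(s['qvel']).max())
save('wrist','w4'); np.savez('pics/w4s.npz',pos=s['eef_pos'],R=s['eef_rot']); save('scene','s4'); save('side','d4')
meas('w4',0,0)
x=cv2.imread('pics/s4.png');y=cv2.imread('pics/d4.png'); 
cv2.imwrite('pics/m4.png',np.hstack([cv2.resize(x[210:370,290:450],(400,400)),cv2.resize(y[120:240,230:350],(400,400))]))
E
```

```text
20.0917 [497.1 222.1 205.5] [497.13599788 222.06658426] 13.305937621607264 48.76519024372101 [-0.18 -0.35 -2.33] 0.008447985345608342
dish centre rel grip [-0.1 -1.1] 6936
spout tip [73.7 74.6] sides [-14.   11.3] z -71.0
   mid 52 [-13.9  11.3]
   mid 58 [-14.   11.3]
   mid 64 [-14.1  11.3]
  z fwd [-71.3 -66.4]
  z back [-71.5 -66.4]
  z left [-71.4 -66.4]
  z right [-67.3 -66.2]
walls 1310 [609.9 197.5] [ 40.1 102.4] 77.7 111.1
open end along [-51.  -49.6] entry [570.1 205.8]
```

View pics/m4.png

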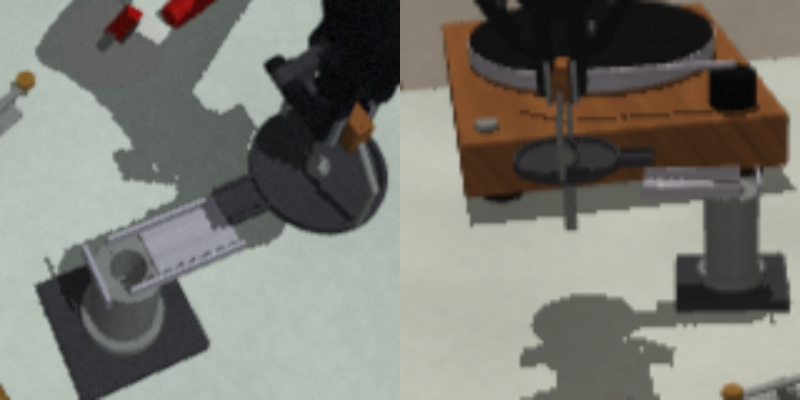

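The pictures show the spout tip centred just inside the chute's open end (scene crop about (215,205)) and hovering above its walls, with the dish level and the ball in the middle. Handing in.

```bash
python3 -c "
from h import *
ctrl.hold(0.5); print(ctrl.finish_job())"
```

```text
the job is handed in; nothing more can be done
None
```

The job is handed in: the dish is held level and still with the ball in the middle, its spout tip over the chute entry and about 15 mm above the side walls. The final camera check agreed on all of this, at about 20 s of the 48 s limit, but no verdict was returned.

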